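Spring probe on the faulty channel's test pad

ROBOT

A 6-joint arm with a two-finger parallel gripper is mounted at the origin on the work surface. World frame = base frame: x ahead of the robot, y to its left, z up, the work surface at z = 0. Lengths are in m, angles in rad, forces in N, time in s.
With the tool pointing down it reaches from about 0.225 to 0.875 m from the base axis. Payload 3.4 kg.
Tool frame: the origin (TCP) lies at the very end of the fingers, on their centre line; the grasp point (between the pads) lies 19 mm behind it; z points along the fingers, y is the line along which they close (so a half turn about z gives the same grasp; the last joint's range is limited). The gripper opens to 85 mm and grips with 20 to 120 N. Pads are 22 mm wide; open, the fingers measure 114 mm over their backs; the gripper's body (76 mm by 85 mm) begins 54 mm behind the grasp point. The pads swing forward as they close: fully open they stand 13 mm farther back than shut.
Start: joints at [-1.449, 0.276, 1.505, -0, 1.361, -0.121], TCP at [0.138, -0.558, 0.196] pointing down, gripper open.
Joint ranges: [-2.89, 2.89], [-0.75, 2.08], [0.22, 2.7], [-1.18, 4.32], [0.11, 2.71], [-2.7, 2.7]. Speed limits (rad/s): [2.57, 2.57, 3.14, 3.14, 3.14, 3.14].

INTERFACE

Orientations are given as a unit quaternion [w, x, y, z].
In Python, from rig import manip, eyes gives the robot as it stands.
- The arm moves only by the tool servo_tool, never from a script. Its argument "series" is text: rows parted by semicolons, each of 7 numbers parted by spaces: the shift along the tool's x, y, z in m, then the turn, a rotation vector about the tool's x, y, z in degrees, then the closure, from 0 (fully open) to 1 (shut). In form: dx dy dz ax ay az fingers; .... A call has 1 to 5 rows; each row is the pose to reach, as a shift and turn from the pose commanded when the call began, along the tool's axes at that moment; what a row does not reach only later rows make up. A row lasts 1/10 s, in which the tool goes at most 50 mm and 8.59 degrees, less where a joint would pass 70% of its speed; a pose out of reach is approached as far as the arm can. A call with a gripper value outside its range is refused whole. The fingers move at their own pace and stop on an object; "squeeze" is the grip in N (left out, the last holds). Time passes only in rows, so rows that repeat a pose let the fingers close. It gives the time, the measured TCP pose, the force, the opening and the grip force at its end, in the units of the state.
- manip.get_state(): the state, without advancing time (a new reading comes with each control period).
- eyes.get_image(name): name is "side" or "top" or "wrist"; returns the picture (400x640x3 uint8, red, green, blue); there is no depth.
- eyes.camera_info(name): a dict with "fx", "fy", "cx", "cy" (pixels), "eye" and "orientation" of the camera in the world. Camera axes: x right, y down, z forward; pixel columns grow to the right and rows downward; lengths in m; the calibration is good to about 2 mm. A picture is of the moment at which its call begins: read the wrist's pose just before it. camera_info takes no time and is no camera call; for the wrist camera it gives the pose at the moment of the call.
- manip.sign_off(): hands the job in; it is judged then, once.
The state is a dict: "clock": time; "qpos": joint angles; "qd": joint speeds; "effort": joint torques, N m; "position": TCP position; "ee_rot": TCP orientation; "contact_force": force on the tool from outside, world axes, zero at the start; "moment": the same for the moment, N m; "width": finger opening in m; "gripper_force": force on a finger pad.
Only numpy, scipy, OpenCV 4.12 (cv2) and the standard library are available. Lean on these libraries where they do the work, as an engineer would, in place of code of your own. Each camera call takes 0.05 s, during which the arm holds its last target. There are 200 camera calls.

TASK

On the sloping test fixture three lamps stand behind three gold test pads, one lamp to each pad: one lamp is red, the others green. Take the red spring probe out of its blue stand and hold it square to the sloping board with its brass tip on the pad directly in front of the red lamp, pressed gently so that the spring tip is about half-way in (about 4 N); touch neither of the other pads and leave the other things on the bench alone. Finish while still holding the probe there, still and in the gripper: do not put it back or let go.

Things in the scene. Friction and masses are not known exactly. Their poses are not given: they have to be found in the camera images.
- probe: Spring probe, about 70 g, upright in the stand. Origin on its axis at the collar's underside; z along the axis, tip to handle. Black collar 26 mm across, z 0 to 4 mm; red handle 18 x 18 mm (faces across x and y), z 4 to 85 mm, then a 12 mm button to 89; below, a round black nose 12 mm across to z=-45 mm, then a brass spring tip 4.4 mm thick to z=-57 mm.
- probe_tip (a point): The extreme end of the probe's brass spring tip; on the probe's axis, 57 mm below the collar's underside when not pressed.
- plunger (a joint): How far the brass tip is pushed into the probe: 0 = free (fully out), 0.010 m = hard against its stop. The spring pushes back about 1.5 N as it starts to move and 4 N at 0.005 m, 6.5 N at the stop (500 N/m).
- stand: Blue probe stand, a fixed block 70 x 70 x 70 mm with a 15 mm hole, 64 mm deep, down the middle of its top; the probe's nose hangs in the hole, its collar rests on the top. Origin at the centre of its underside, z up; same yaw as the probe. Lift the probe straight up by 65 mm or more to clear it.
- fixture: Test fixture, fixed to the bench: aluminium base 140 (x) x 190 (y) x 10 mm, above it a sloping black bed with the green circuit board, and behind the board (+x) a level grey ledge 50 mm high that carries the lamps. Origin near the centre of its underside (the base plate's centre is at x=5 mm), z up; -x is its front, the low side of the slope.
- board: The green circuit board in the fixture, 95 (x, up the slope) x 165 (y) x 3 mm, sloping 20 degrees (0.35 rad) down towards the fixture's front. Origin at the centre of its underside; z is square to the board, out of its face; x points up the slope, y along the row of pads. Chips up to 10 mm high stand on its lower half, 15 mm or more from the pads.
- pad_left: Centre of the top face of the left (+y) gold test pad (a disc 18 mm across with a white printed ring, its face 1.5 mm proud of the board), at y=50 mm, x=14 mm on the board. z is square to the board.
- pad_mid: Centre of the top face of the middle gold test pad (a disc 18 mm across with a white printed ring, its face 1.5 mm proud of the board), at y=0 mm, x=14 mm on the board. z is square to the board.
- pad_right: Centre of the top face of the right (-y) gold test pad (a disc 18 mm across with a white printed ring, its face 1.5 mm proud of the board), at y=-50 mm, x=14 mm on the board. z is square to the board.
- lamp_red: The red (fault) indicator lamp: black foot 18 x 18 x 6 mm with a red dome 15 mm across, 19.5 mm high in all, on the ledge behind one of the pads. Origin at the centre of its underside. About 54 mm, level, behind (fixture +x) its own pad; the pads and the lamps are 50 mm apart, so its own pad is the nearest.
- lamp_green1: A green (good) lamp of the same shape, behind one of the other pads.
- lamp_green2: The second green lamp, the same.
- multimeter: Bystander: yellow and black multimeter, 190 x 90 x 50 mm, lying flat; origin at the centre of its underside.
- board_stack: Bystander: stack of circuit boards, 100 x 130 x 84 mm; origin at the centre of its underside.
- spool: Bystander: grey spool, 60 mm across, 40 mm high; origin at the centre of its underside.
- parts_tray: Bystander: blue divided parts tray, 100 x 150 x 30 mm; origin at the centre of its underside.
- cleaner: Bystander: small white bottle with a blue cap, 34 mm across, 85 mm high, standing between the fixture and the stand; origin at the centre of its underside.
- screwdriver: Bystander: orange-handled screwdriver about 200 mm long, lying along x between the fixture and the stand, near the robot.
Mind the look-alikes: they are no part of the job. There is more than one size of the probe; the job needs the smaller.

How it is judged:
By the outcome, as a careful person would: the job done as asked, in the order asked, and still so for the second after the job is handed in, while the arm keeps its last pose, push and grip.
It also fails if it takes over 40 s, if anything falls off the work surface, if the arm or the gripper's body presses on something with over 40 N, if the wrist force passes 120 N, or if a joint passes its speed limit or range.

## Working session

There is one attempt and no reset: what is moved stays moved. The work goes in short steps, Python scripts to look and compute and a tool call to move; the robot and the scene stay as the last step left them, time stands still between calls to the robot, and variables do not carry over. Pictures are saved under pics/ and viewed, at most 10 in all, crops included, and the job is handed in when it is done.

Besides the shell and the picture viewer there is one more tool, called after ">>>" as name(argument=value, ...), one argument or row to a line, values as JSON. servo_tool: Moves the arm, as the interface text tells. Its arguments: {"type":"object","properties":{"series":{"type":"string"},"squeeze":{"type":"number"}},"required":["series"]}

```bash
ls; mkdir -p pics
cat > h.py <<'E'
import numpy as np, cv2
from scipy.spatial.transform import Rotation as R
from rig import manip, eyes
def rot(q): return R.from_quat([q[1],q[2],q[3],q[0]])
def save(n,im): cv2.imwrite('pics/'+n,im[:,:,::-1])
def ray(c,u,v):
    d=rot(c['orientation']).apply([(u-c['cx'])/c['fx'],(v-c['cy'])/c['fy'],1]); return np.array(c['eye']),d/np.linalg.norm(d)
def plane(c,u,v,z):
    e,d=ray(c,u,v); return e+d*(z-e[2])/d[2]
def tri(rs):
    A=sum(np.eye(3)-np.outer(d,d) for e,d in rs); b=sum((np.eye(3)-np.outer(d,d))@e for e,d in rs); p=np.linalg.solve(A,b)
    return p,[np.linalg.norm(np.cross(p-e,d)) for e,d in rs]
def proj(c,p):
    q=rot(c['orientation']).inv().apply(np.array(p)-c['eye']); return q[...,0]/q[...,2]*c['fx']+c['cx'],q[...,1]/q[...,2]*c['fy']+c['cy']
E
python3 - <<'E'
from h import *
ims=[]
for n in ['side','top','wrist']:
    c=eyes.camera_info(n); im=eyes.get_image(n); np.save(n,im); ims.append(im); print(n,{k:np.round(v,4).tolist() for k,v in c.items() if not isinstance(v,str)})
save('side.png',ims[0]); save('top.png',ims[1])
print(manip.get_state())
E
```

```text
pics
side {'fx': 498.9315, 'fy': 498.9315, 'cx': 323.048, 'cy': 196.125, 'eye': [0.1131, 0.9124, 1.014], 'orientation': [0.103, -0.228, 0.8822, -0.3989]}
top {'fx': 387.2481, 'fy': 387.2481, 'cx': 316.4972, 'cy': 200.6598, 'eye': [0.3644, -0.0125, 1.3006], 'orientation': [-0.0769, 0.733, -0.6721, 0.071]}
wrist {'fx': 286.4875, 'fy': 286.4875, 'cx': 314.4341, 'cy': 195.5754, 'eye': [0.2068, -0.541, 0.3727], 'orientation': [0.1117, 0.7799, -0.6094, -0.0884]}
{'clock': 0.15, 'qpos': array([-1.44901875e+00,  2.76485550e-01,  1.50583125e+00, -1.88974268e-05,
        1.36068395e+00, -1.21004234e-01]), 'qd': array([-0.00043926, -0.00104184, -0.00360862,  0.00161137,  0.00123238,
       -0.00249364]), 'effort': array([ 5.91989701e-04, -4.17142475e+01, -2.46032810e+01, -2.96831649e-04,
        7.60588300e-03,  5.99444505e-06]), 'position': array([ 0.13816471, -0.55771051,  0.19512243]), 'ee_rot': array([-7.04047264e-04,  9.92640681e-01,  1.21094928e-01, -9.51175951e-06]), 'contact_force': array([-0.20079515,  0.08461751,  0.08457208]), 'moment': array([-0.03438532,  0.00625402, -0.00632184]), 'gripper_force': 0.0, 'width': 0.08521375267621276}
```

View pics/side.png

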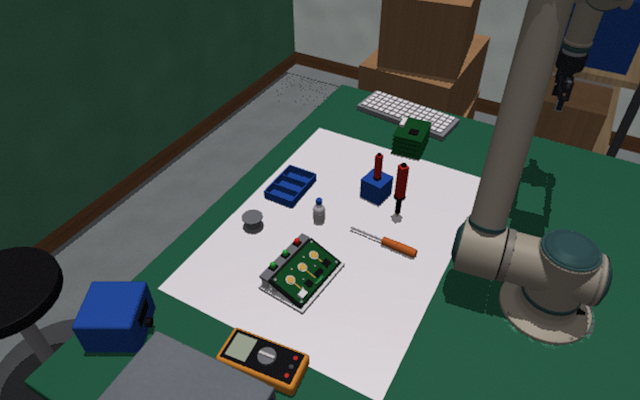

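View pics/top.png

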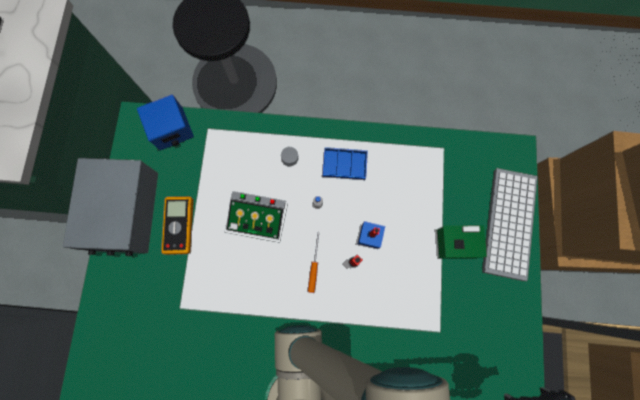

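Side view: a small red probe stands in the blue stand (378,168). A bigger red probe stands free at (401,182), which is the look-alike. The red lamp is at (297,243) side and (272,202) top, at the right (-y) end of the fixture. The two probes in the top view are at (374,232), in the stand, and (355,261). The one in the stand fits, because it is smaller and sits in the blue block.

Run:
```python
from h import *
S,T=np.load('side.npy'),np.load('top.npy')
cs,ct=eyes.camera_info('side'),eyes.camera_info('top')
a=cv2.resize(S[130:310,230:430],None,fx=3,fy=3,interpolation=cv2.INTER_CUBIC)[:540]; save('crop1.png',a)
def blobs(im,lo,hi,box,mn=6):
    h=cv2.cvtColor(im,cv2.COLOR_RGB2HSV); m=cv2.inRange(h,np.array(lo),np.array(hi))
    if lo[0]==0: m|=cv2.inRange(h,np.array([172,lo[1],lo[2]]),np.array([180,255,255]))
    k=np.zeros_like(m);x0,y0,x1,y1=box;k[y0:y1,x0:x1]=255;m&=k
    n,l,s,c=cv2.connectedComponentsWithStats(m); return [(s[i][:4].tolist(),int(s[i][4]),c[i].round(1).tolist()) for i in range(1,n) if s[i][4]>=mn]
for nm,lo,hi in [('red',(0,130,70),(6,255,255)),('blue',(105,120,50),(125,255,255)),('gold',(14,70,110),(30,255,255)),('lampgreen',(50,130,90),(75,255,255))]:
    print(nm,'S',blobs(S,lo,hi,(230,130,430,310))); print(nm,'T',blobs(T,lo,hi,(220,140,400,310)))
```

```text
red S [([376, 155, 7, 3], 16, [379.0, 156.1]), ([374, 159, 6, 19], 67, [376.6, 168.1]), ([398, 165, 11, 5], 33, [402.6, 167.2]), ([397, 171, 7, 21], 43, [399.7, 180.4]), ([397, 193, 3, 5], 10, [398.1, 195.0]), ([294, 238, 6, 6], 25, [296.4, 240.8])]
red T [([270, 199, 5, 5], 18, [271.8, 201.3]), ([370, 228, 9, 8], 34, [373.6, 232.4]), ([350, 256, 12, 10], 59, [354.9, 260.7])]
blue S [([264, 165, 52, 43], 1271, [289.8, 185.9]), ([360, 169, 33, 36], 752, [375.6, 187.3]), ([316, 198, 6, 7], 29, [318.3, 200.8])]
blue T [([323, 149, 44, 30], 1184, [344.5, 163.4]), ([316, 197, 4, 5], 15, [317.5, 198.9]), ([359, 222, 26, 26], 410, [370.4, 235.4])]
gold S [([311, 252, 7, 6], 33, [313.6, 254.5]), ([317, 258, 5, 4], 9, [319.2, 259.3]), ([299, 264, 7, 6], 34, [302.0, 266.6]), ([306, 270, 9, 8], 17, [310.2, 273.4]), ([287, 276, 7, 7], 37, [290.1, 279.3]), ([294, 283, 8, 6], 14, [297.4, 285.5])]
gold T [([237, 210, 6, 10], 37, [239.5, 213.1]), ([252, 213, 6, 8], 31, [254.3, 215.7]), ([267, 216, 6, 6], 30, [269.3, 218.2]), ([309, 263, 8, 29], 147, [312.4, 277.3])]
lampgreen S [([283, 250, 5, 4], 17, [284.9, 251.6]), ([271, 262, 5, 4], 16, [272.8, 263.6]), ([315, 276, 8, 8], 26, [318.7, 279.4])]
lampgreen T [([241, 194, 4, 4], 14, [242.3, 195.5]), ([255, 197, 5, 4], 15, [256.9, 198.5]), ([247, 230, 10, 4], 24, [251.3, 231.4])]
```

View pics/crop1.png

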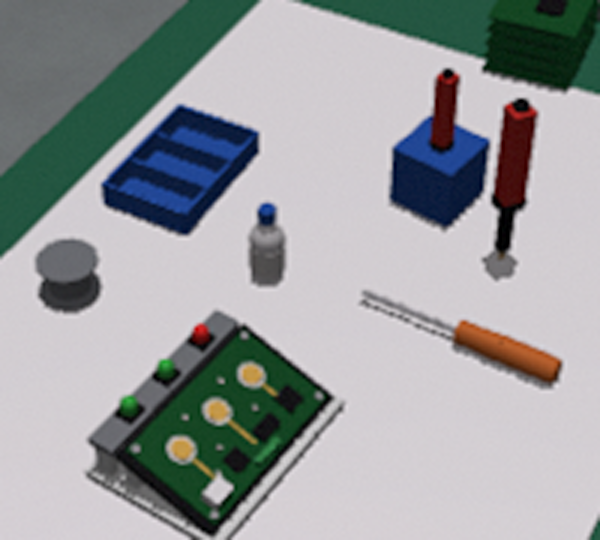

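The crop confirms it: the smaller probe is in the blue stand at crop (445,110), and the larger one beside it stands on a foot. The red lamp is at crop (200,335) and its pad at crop (252,375).

Run:
```python
from h import *
cs,ct=eyes.camera_info('side'),eyes.camera_info('top')
def t(n,a,b):
    p,e=tri([ray(cs,*a),ray(ct,*b)]); print(n,p.round(4),np.round(e,4)); return p
t('padR',(313.9,254.6),(269.4,218.1)); t('padM',(302,266.7),(254.4,215.2)); t('padL',(290.1,279.3),(239.6,212.7))
t('red',(296.6,241.3),(271.8,201.6)); t('g1',(284.9,251.6),(256.9,198.5)); t('g2',(272.8,263.6),(242.3,195.5))
t('btn',(379,154),(376,230.5))
# stand: top-face centre by plane z=.07, handle root
print(plane(ct,371.5,234.5,.07),plane(cs,376.5,178,.07))
print(plane(cs,377,179.5,.07), 'bottle',plane(cs,319,221,0),plane(ct,317.5,201,.08),'big',plane(cs,397,219,0),plane(ct,356,260,.12))
```

```text
padR [0.5585 0.1588 0.0417] [0.0011 0.0011]
padM [0.5642 0.2092 0.0419] [0.0008 0.0008]
padL [0.5685 0.2589 0.0425] [0.0004 0.0004]
red [0.6116 0.1549 0.0606] [0.0001 0.0001]
g1 [0.6168 0.2039 0.0651] [0.0001 0.0001]
g2 [0.6222 0.2525 0.0649] [0.0005 0.0005]
btn [ 0.5318 -0.1759  0.1589] [0.0001 0.0001]
[ 0.53075004 -0.17502185  0.07      ] [ 0.5326453  -0.17544181  0.07      ]
[ 0.52842372 -0.16971939  0.07      ] bottle [0.628355   0.00568903 0.        ] [0.62254224 0.00582823 0.08      ] big [ 0.43292747 -0.11214799  0.        ] [ 0.44276577 -0.12620494  0.12      ]
```

```bash
cat >> h.py <<'E'
def goto(p,Rt=None,s=None):
    s=s or manip.get_state(); R0=rot(s['ee_rot']); d=R0.inv().apply(np.array(p)-s['position'])
    rv=(R0.inv()*Rt).as_rotvec(degrees=True) if Rt is not None else np.zeros(3)
    print('shift mm',(d*1000).round(1),'turn deg',rv.round(2))
def down(yaw): return R.from_euler('z',yaw)*R.from_euler('x',np.pi)
E
python3 - <<'E'
from h import *
s=manip.get_state(); c=eyes.camera_info('wrist'); R0=rot(s['ee_rot'])
print('tool axes',R0.as_matrix().round(3)); print('cam in tool',R0.inv().apply(c['eye']-s['position']).round(4)); print((R0.inv()*rot(c['orientation'])).as_matrix().round(3))
# wanted: the camera looks on probe from 0.30
for yaw in (0,.243):
  Rt=down(yaw); o=R0.inv().apply(c['eye']-s['position']); M=R0.inv()*rot(c['orientation'])
  for P in [(.46,-.175,.30),(.43,-.17,.28),(.50,-.26,.28)]:
    P=np.array(P); c2=dict(c); c2['eye']=P+Rt.apply(o); q=(Rt*M).as_quat(); c2['orientation']=[q[3],*q[:3]]
    print(yaw,P,np.round([proj(c2,x) for x in [[.531,-.175,.159],[.531,-.175,.07],list(P)]],0).tolist()); goto(P,Rt)
E
```

```text
tool axes [[ 0.971  0.24  -0.   ]
 [ 0.24  -0.971  0.001]
 [ 0.    -0.001 -1.   ]]
cam in tool [ 0.0707  0.     -0.1777]
[[ 0.001 -0.959 -0.282]
 [ 1.     0.001  0.   ]
 [ 0.    -0.282  0.959]]
0 [ 0.46  -0.175  0.3  ] [[314.0, 111.0], [314.0, 111.0], [314.0, 222.0]]
shift mm [ 404.4 -294.3 -104.4] turn deg [-0.08  0.   13.91]
0 [ 0.43 -0.17  0.28] [[320.0, 79.0], [318.0, 86.0], [314.0, 222.0]]
shift mm [ 376.5 -306.3  -84.4] turn deg [-0.08  0.   13.91]
0 [ 0.5  -0.26  0.28] [[233.0, 151.0], [251.0, 142.0], [314.0, 222.0]]
shift mm [ 422.8 -202.1  -84.5] turn deg [-0.08  0.   13.91]
0.243 [ 0.46  -0.175  0.3  ] [[330.0, 113.0], [327.0, 113.0], [314.0, 222.0]]
shift mm [ 404.4 -294.3 -104.4] turn deg [-0.08 -0.01 -0.01]
0.243 [ 0.43 -0.17  0.28] [[344.0, 83.0], [337.0, 90.0], [314.0, 222.0]]
shift mm [ 376.5 -306.3  -84.4] turn deg [-0.08 -0.01 -0.01]
0.243 [ 0.5  -0.26  0.28] [[241.0, 132.0], [257.0, 127.0], [314.0, 222.0]]
shift mm [ 422.8 -202.1  -84.5] turn deg [-0.08 -0.01 -0.01]
```

>>> servo_tool(
  series="0.04 -0.03 -0.03 0 0 0 0; 0.075 -0.055 -0.06 0 0 0 0; 0.11 -0.08 -0.08 0 0 0 0; 0.145 -0.105 -0.1 0 0 0 0; 0.18 -0.13 -0.104 0 0 0 0",
)

```text
clock: 0.65
position: [0.283, -0.3884, 0.3021]
ee_rot: [0.002, 0.993, 0.121, 0.001]
contact_force: [1.2, -0.3, 0.7]
width: 0.0848
gripper_force: 0.0
```

>>> servo_tool(
  series="0.035 -0.025 0 0 0 0 0; 0.075 -0.05 0 0 0 0 0; 0.11 -0.08 0 0 0 0 0; 0.145 -0.105 0 0 0 0 0; 0.18 -0.13 0 0 0 0 0",
)

```text
clock: 1.15
position: [0.4259, -0.2175, 0.2997]
ee_rot: [0.0, 0.993, 0.121, -0.0]
contact_force: [0.6, -0.6, -0.1]
width: 0.0855
gripper_force: 0.0
```

>>> servo_tool(
  series="0.03 -0.02 0 0 0 0 0; 0.044 -0.034 0 0 0 0 0; 0.044 -0.034 0 0 0 0 0; 0.044 -0.034 0 0 0 0 0; 0.044 -0.034 0 0 0 0 0",
)

```text
clock: 1.65
position: [0.4591, -0.1765, 0.2997]
ee_rot: [0.0, 0.993, 0.121, -0.0]
contact_force: [0.7, -0.6, 0.2]
width: 0.0857
gripper_force: 0.0
```

Run:
```python
from h import *
s=manip.get_state(); print(s['position'],s['qd'].round(3),s['clock'])
c=eyes.camera_info('wrist'); im=eyes.get_image('wrist'); np.savez('w1.npz',im=im,eye=c['eye'],o=c['orientation']); save('w1.png',im)
```

```text
[ 0.45908348 -0.1764919   0.29966925] [-0.012 -0.001 -0.002  0.004 -0.001  0.003] 1.65
```

View pics/w1.png

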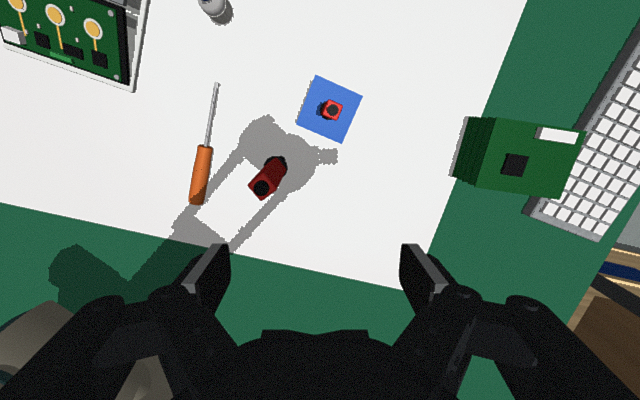

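Wrist view: stand top at (330,109), red handle with black button at (333,110), and the larger probe at (263,185).

```bash
cat >> h.py <<'E'
def load(f):
    d=np.load(f); c=eyes.camera_info('wrist'); c['eye']=d['eye']; c['orientation']=d['o']; return d['im'],c
def mask(im,lo,hi,box):
    h=cv2.cvtColor(im,cv2.COLOR_RGB2HSV); m=cv2.inRange(h,np.array(lo),np.array(hi))
    if lo[0]==0: m|=cv2.inRange(h,np.array([172,lo[1],lo[2]]),np.array([180,255,255]))
    k=np.zeros_like(m);x0,y0,x1,y1=box;k[y0:y1,x0:x1]=255; return m&k
def rect(m):
    r=cv2.minAreaRect(np.concatenate([x for x in cv2.findContours(m,0,2)[0] if cv2.contourArea(x)>5])); return r,cv2.boxPoints(r)
def stand(f,box,z=(.07,.155)):
    im,c=load(f)
    m=cv2.morphologyEx(mask(im,(95,90,60),(128,255,255),box),cv2.MORPH_OPEN,np.ones((3,3),np.uint8)); r,b=rect(m); W=np.array([plane(c,u,v,z[0]) for u,v in b])
    print('stand px',np.round(r[0],1),'centre',W.mean(0).round(4),'sides',np.linalg.norm(np.diff(W,axis=0),axis=1).round(4),'yaw',np.degrees(np.arctan2(*(W[1]-W[0])[1::-1])).round(1)%90)
    r2,b2=rect(mask(im,(0,120,60),(8,255,255),box)); W=np.array([plane(c,u,v,z[1]) for u,v in b2])
    print('handle px',np.round(r2[0],1),r2[1],'centre',W.mean(0).round(4),'sides',np.linalg.norm(np.diff(W,axis=0),axis=1).round(4),'yaw',np.degrees(np.arctan2(*(W[1]-W[0])[1::-1])).round(1)%90)
    g=cv2.cvtColor(im,cv2.COLOR_RGB2HSV)[:,:,2]; x,y=map(int,r2[0]); k=np.zeros_like(g);k[y-7:y+8,x-7:x+8]=255
    bm=cv2.inRange(g,0,70)&k; n,l,st,ce=cv2.connectedComponentsWithStats(bm); print('button',[(st[i][4],ce[i].round(1),plane(c,*ce[i],.159).round(4)) for i in range(1,n) if st[i][4]>8])
    return r[0],r2[0]
E
python3 - <<'E'
from h import *
stand('w1.npz',(285,65,375,150))
im,c=load('w1.npz')
# gold pads in the corner
m=mask(im,(14,80,120),(32,255,255),(0,0,140,90)); n,l,s,ce=cv2.connectedComponentsWithStats(m); print([(s[i].tolist(),ce[i].round(1),plane(c,*ce[i],.042).round(4)) for i in range(1,n) if s[i][4]>20])
# next look: over the stand & nearer; print shift
goto((.50,-.19,.30))
E
```

```text
stand px [328.1 109.1] centre [ 0.5339 -0.1772  0.07  ] sides [0.0692 0.0686 0.0705] yaw 78.5
handle px [331.2 109.6] (17.595062255859375, 17.201147079467773) centre [ 0.5336 -0.1768  0.155 ] sides [0.0177 0.0188 0.0178] yaw 80.2
button [(np.int32(81), array([332.1, 109.6]), array([ 0.5338, -0.1775,  0.159 ]))]
[([9, 0, 14, 9, 93], array([16.7,  3.4]), array([0.5656, 0.2553, 0.042 ])), ([47, 7, 15, 16, 163], array([54.1, 14.5]), array([0.5642, 0.2075, 0.042 ])), ([18, 12, 9, 24, 57], array([21.8, 23. ]), array([0.5434, 0.2497, 0.042 ])), ([86, 21, 14, 16, 153], array([92.1, 28.4]), array([0.5595, 0.1577, 0.042 ])), ([56, 25, 7, 24, 60], array([59. , 36.4]), array([0.5388, 0.2012, 0.042 ])), ([93, 39, 4, 12, 28], array([94.8, 44.5]), array([0.5403, 0.1537, 0.042 ]))]
shift mm [36.5 22.8 -0.3] turn deg [0. 0. 0.]
```

Run:
```python
from h import *
goto((.5338,-.1772,.225),down(np.radians(-10.6)))
```

```text
shift mm [72.5 18.4 74.7] turn deg [ 0.03  0.03 24.43]
```

>>> servo_tool(
  series="0.02 0.006 0 0 0 6 0; 0.045 0.012 0 0 0 13 0; 0.07 0.018 0.02 0 0 20 0; 0.0725 0.0185 0.045 0 0 24.4 0; 0.0725 0.0185 0.06 0 0 24.4 0",
)

```text
clock: 2.2
position: [0.5341, -0.1771, 0.2376]
ee_rot: [-0.0, 0.996, -0.093, -0.001]
contact_force: [0.1, -0.6, -0.6]
width: 0.0856
gripper_force: 0.0
```

>>> servo_tool(
  series="0 0 0.0145 0 0 0 0; 0 0 0.0145 0 0 0 0; 0 0 0.0145 0 0 0 0; 0 0 0.0145 0 0 0 0",
)

```text
clock: 2.6
position: [0.5349, -0.177, 0.2264]
ee_rot: [0.0, 0.996, -0.092, 0.001]
contact_force: [-0.4, -0.3, 1.0]
width: 0.0852
gripper_force: 0.0
```

Run:
```python
from h import *
s=manip.get_state(); print(s['position'],s['ee_rot'],s['clock'])
c=eyes.camera_info('wrist'); print(proj(c,[.5338,-.1772,.155]),proj(c,[.5338,-.1772,.07])); im=eyes.get_image('wrist'); np.savez('w2.npz',im=im,eye=c['eye'],o=c['orientation']); save('w2.png',im)
goto((.5338,-.1772,.1),down(np.radians(-10.6)))
```

```text
[ 0.53489254 -0.17700951  0.22643723] [ 4.44333979e-04  9.95775491e-01 -9.18154585e-02  9.46633993e-04] 2.6
(np.float64(314.1867241450425), np.float64(194.11103964995542)) (np.float64(314.1938487235354), np.float64(174.4335881756747))
shift mm [ -1.3   0.4 126.5] turn deg [ 0.04 -0.12  0.07]
```

View pics/w2.png

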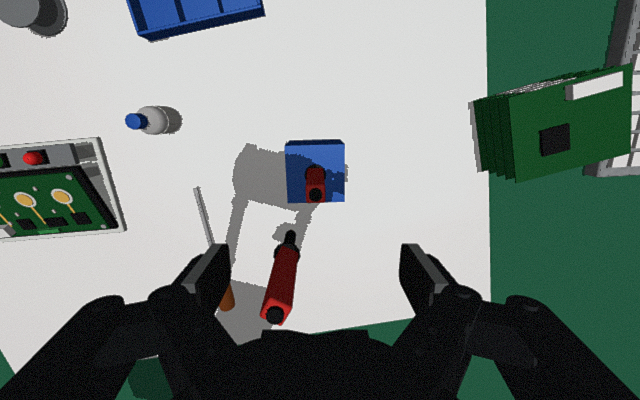

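Wrist view: button at (315,195), aligned between the fingers. The stand is square to the picture. The larger probe's top is at (275,315), so I'll check its clearance before descending.

Run:
```python
from h import *
_,c1=load('w1.npz');_,c2=load('w2.npz')
B=tri([ray(c1,261.5,187),ray(c2,274.5,315)]);print('bigtop',B)
P=tri([ray(c1,332.1,109.6),ray(c2,315.3,194.8)]);print('btn',P)
s=manip.get_state(); R0=rot(s['ee_rot']); print('big in tool',R0.inv().apply(B[0]-[.5338,-.1772,.1]).round(4))
S=tri([ray(cs,*a) for cs,a in [(eyes.camera_info('side'),(403.5,165)),(eyes.camera_info('top'),(356,262))]]);print(S)
cd=R0.inv().apply(c2['eye']-s['position']); print(cd)
```

```text
bigtop (array([ 0.44194332, -0.12473509,  0.19206584]), [np.float64(3.1208353363224596e-07), np.float64(3.120835336037904e-07)])
btn (array([ 0.53369816, -0.17787861,  0.15714613]), [np.float64(0.0003180414532911732), np.float64(0.000318041453291126)])
big in tool [-0.0997 -0.0347 -0.0923]
(array([ 0.43470842, -0.11878112,  0.19371221]), [np.float64(0.0025186522432482437), np.float64(0.0025186522432482745)])
[ 0.07075529  0.00060965 -0.17763745]
```

>>> servo_tool(
  series="-0.001 0.0005 0.025 0 0 0 0; -0.001 0.0005 0.055 0 0 0 0; -0.001 0.0005 0.085 0 0 0 0; -0.001 0.0005 0.11 0 0 0 0; -0.001 0.0005 0.125 0 0 0 0",
)

```text
clock: 3.15
position: [0.5329, -0.1763, 0.0991]
ee_rot: [-0.0, 0.996, -0.091, -0.001]
contact_force: [-0.8, 0.4, 0.8]
width: 0.0855
gripper_force: 0.0
```

>>> servo_tool(
  series="0 0 0.001 0 0 0 0; 0 0 0.001 0 0 0 0.3; 0 0 0.001 0 0 0 0.6; 0 0 0.001 0 0 0 0.8; 0 0 0.001 0 0 0 1",
  squeeze=50,
)

```text
clock: 3.65
position: [0.534, -0.1768, 0.1003]
ee_rot: [0.0, 0.996, -0.091, 0.001]
contact_force: [-0.0, 1.2, -0.4]
width: 0.0282
gripper_force: 0.0
```

>>> servo_tool(
  series="0 0 0 0 0 0 1; 0 0 0 0 0 0 1; 0 0 0 0 0 0 1; 0 0 0 0 0 0 1; 0 0 0 0 0 0 1",
)

```text
clock: 4.15
position: [0.5339, -0.1769, 0.1001]
ee_rot: [0.0, 0.996, -0.091, 0.001]
contact_force: [-0.7, -1.4, 5.5]
width: 0.0168
gripper_force: 50.4
```

>>> servo_tool(
  series="0 0 -0.015 0 0 0 1; 0 0 -0.04 0 0 0 1; 0 0 -0.07 0 0 0 1; 0 0 -0.1 0 0 0 1; 0 0 -0.13 0 0 0 1",
)

```text
clock: 4.65
position: [0.533, -0.1761, 0.2297]
ee_rot: [-0.0, 0.996, -0.091, -0.001]
contact_force: [0.8, -0.6, -0.3]
width: 0.0169
gripper_force: 49.7
```

>>> servo_tool(
  series="0 0 -0.01 0 0 0 1; 0 0 -0.01 0 0 0 1; 0 0 -0.01 0 0 0 1",
)

```text
clock: 4.95
position: [0.5326, -0.176, 0.2376]
ee_rot: [-0.001, 0.996, -0.091, -0.001]
contact_force: [-0.8, 0.0, -0.8]
width: 0.0169
gripper_force: 49.7
```

Run:
```python
from h import *
s=manip.get_state(); print(s['position'],s['ee_rot'],s['width'],s['gripper_force'],s['clock'],s['contact_force'])
a=np.radians(20); 
_,c1=load('w1.npz');_,c2=load('w2.npz'); im2=load('w2.npz')[0]
for f,c,box in (('w1.npz',c1,(0,0,140,90)),('w2.npz',c2,(0,130,130,240))):
  im=load(f)[0]; m=mask(im,(14,80,120),(32,255,255),box); m=cv2.morphologyEx(m,cv2.MORPH_OPEN,cv2.getStructuringElement(2,(9,9)))
  n,l,st,ce=cv2.connectedComponentsWithStats(m); print([(st[i].tolist(),ce[i].round(1)) for i in range(1,n)])
S=eyes.get_image('side'); save('s2.png',cv2.resize(S[60:260,240:440],None,fx=3,fy=3)); np.save('side2',S)
# target hover pose: 60 mm off padR, camera looking
n=np.array([-np.sin(a)*np.cos(-.1),-np.sin(a)*np.sin(-.1),np.cos(a)])
Rw=R.from_rotvec(np.array([-np.sin(-.1),np.cos(-.1),0])*-a)   # tilt about fixture y
print('check n',n,Rw.apply([0,0,1]))
goto(np.array([.559,.158,.042])+n*(.087+.05),Rw*rot(s['ee_rot']))
```

```text
[ 0.53259353 -0.17603675  0.23759432] [-5.01358645e-04  9.95812063e-01 -9.14129468e-02 -1.32543804e-03] 0.016926710162308248 49.68292951583862 4.95 [-0.76532887  0.04232527 -0.84933238]
[([10, 0, 13, 9, 85], array([16.6,  3.2])), ([47, 7, 15, 16, 154], array([54.1, 14.5])), ([86, 21, 13, 15, 139], array([91.9, 28.2]))]
[([54, 191, 15, 12, 122], array([ 61. , 196.3])), ([17, 194, 15, 12, 118], array([ 24. , 199.4]))]
check n [-0.34031147  0.03414504  0.93969262] [-0.34031147  0.03414504  0.93969262]
shift mm [ -81.1 -329.3   67.1] turn deg [ 1.65 19.98 -0.02]
```

View pics/s2.png

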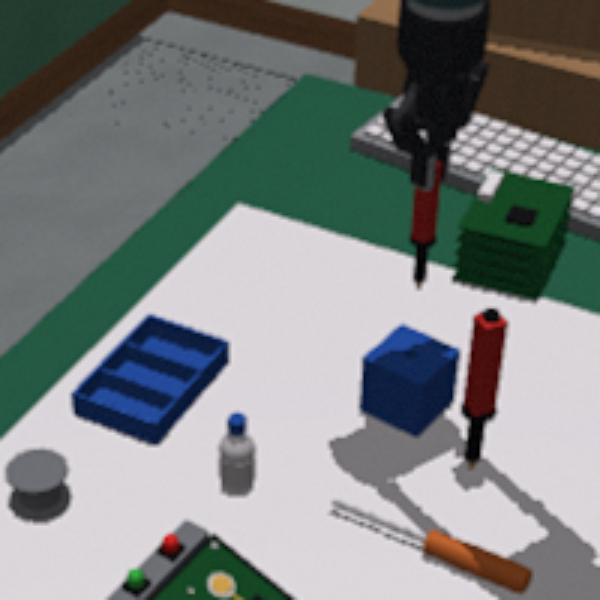

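Held straight: the tip is at crop (420,285) and the small probe is clear of the stand.

>>> servo_tool(
  series="-0.007 -0.03 0 0 0 0 1; -0.018 -0.075 0 0.4 5 0 1; -0.03 -0.12 0 0.8 10 0 1; -0.041 -0.165 0 1.2 15 0 1; -0.052 -0.21 0 1.65 20 0 1",
)

```text
clock: 5.5
position: [0.5191, 0.0409, 0.2374]
ee_rot: [0.001, 0.98, -0.091, 0.174]
contact_force: [0.5, 0.0, -0.4]
width: 0.0172
gripper_force: 49.7
```

Run:
```python
from h import *
s=manip.get_state(); print(s['position'])
a=np.radians(20); n=np.array([-.3403,.0341,.9397]); y=np.array([.0998,.995,0])
# align: keep tool x as near as now
R0=rot(s['ee_rot']); z=-n; x=R0.apply([1,0,0]); x-=z*(x@z); x/=np.linalg.norm(x); Rt=R.from_matrix(np.c_[x,np.cross(z,x),z])
goto(np.array([.559,.158,.042])+n*(.087+.05),Rt)
```

```text
[0.51906844 0.04087186 0.23739341]
shift mm [ -50.6 -116.6   56.2] turn deg [-0.02 -0.09  0.  ]
```

>>> servo_tool(
  series="-0.016 -0.04 0.01 0 0 0 1; -0.034 -0.08 0.025 0 0 0 1; -0.05 -0.1165 0.045 0 0 0 1; -0.0505 -0.1165 0.056 0 0 0 1; -0.0505 -0.1165 0.056 0 0 0 1",
)

```text
clock: 6.0
position: [0.5111, 0.1612, 0.1689]
ee_rot: [0.003, 0.981, -0.089, 0.171]
contact_force: [-0.1, -0.4, -1.6]
width: 0.0167
gripper_force: 49.7
```

>>> servo_tool(
  series="0 0 0 0 0 0 1; 0 0 0 0 0 0 1; 0 0 0 0 0 0 1",
)

```text
clock: 6.3
position: [0.5144, 0.1598, 0.1736]
ee_rot: [0.002, 0.98, -0.091, 0.175]
contact_force: [0.3, -0.5, -0.9]
width: 0.017
gripper_force: 49.7
```

Run:
```python
from h import *
s=manip.get_state(); print(s['position'],rot(s['ee_rot']).as_matrix().round(3),s['contact_force'],s['clock'])
c=eyes.camera_info('wrist'); im=eyes.get_image('wrist'); np.savez('w3.npz',im=im,eye=c['eye'],o=c['orientation']); save('w3.png',im)
print('tip', proj(c,s['position']+rot(s['ee_rot']).apply([0,0,.087])))
for n in('side','top'):
  c=eyes.camera_info(n);np.save(n+'3',eyes.get_image(n)); print(n,proj(c,s['position']+rot(s['ee_rot']).apply([0,0,.087])))
```

```text
[0.5144447  0.15981682 0.17358969] [[ 0.922 -0.179  0.343]
 [-0.178 -0.983 -0.035]
 [ 0.343 -0.029 -0.939]] [ 0.26644608 -0.54858801 -0.91525032] 6.3
tip (np.float64(313.9595570989215), np.float64(188.2363081196481))
side (np.float64(318.5507435309715), np.float64(242.62396972082345))
top (np.float64(267.7431843452655), np.float64(220.33146713095405))
```

View pics/w3.png

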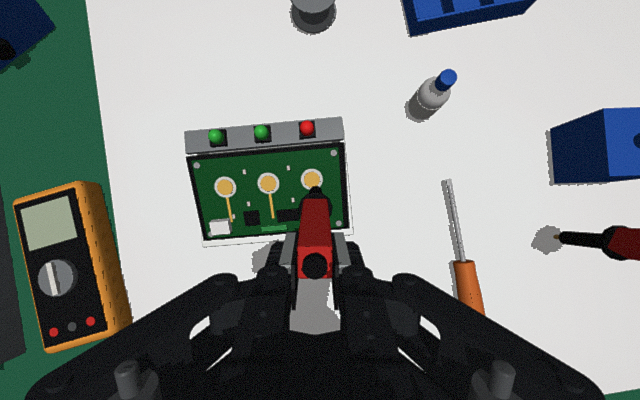

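Wrist view: pads at (225,187), (268,183) and (312,180). The red lamp at (307,128) is behind the right-hand pad, which the probe is over (the probe partly hides it).

Run:
```python
from h import *
i1,c1=load('w1.npz');i2,c2=load('w2.npz');i3,c3=load('w3.npz');cs,ct=eyes.camera_info('side'),eyes.camera_info('top')
m=mask(i3,(14,60,120),(32,255,255),(205,160,330,210)); m=cv2.morphologyEx(m,cv2.MORPH_OPEN,cv2.getStructuringElement(2,(9,9)))
n,l,st,ce=cv2.connectedComponentsWithStats(m); print([(st[i].tolist(),ce[i].round(1)) for i in range(1,n)])
ce=sorted(ce[1:].tolist())
L=[ray(c1,16.6,4)][:0]+[ray(c3,*ce[0]),ray(cs,290.1,279.3)]
M=[ray(c1,54.1,14.5),ray(c2,24,199.4),ray(c3,*ce[1])]
Rr=[ray(c1,91.9,28.2),ray(c2,61,196.3)]
for nm,q in (('L',L),('M',M),('M+',M+[ray(cs,302,266.7),ray(ct,254.4,215.2)]),('R',Rr),('R+',Rr+[ray(cs,313.9,254.6),ray(ct,269.4,218.1)])):
  p,e=tri(q); print(nm,p.round(4),np.round(e,4))
print('R on z.042',plane(c1,91.9,28.2,.042),plane(c2,61,196.3,.042),plane(cs,313.9,254.6,.042),plane(ct,269.4,218.1,.042))
S=np.load('side3.npy'); T=np.load('top3.npy')
a=cv2.resize(S[190:290,255:355],None,fx=5,fy=5,interpolation=cv2.INTER_CUBIC); b=cv2.resize(T[180:250,225:295],None,fx=4,fy=4,interpolation=cv2.INTER_CUBIC)
b=cv2.copyMakeBorder(b,0,220,0,0,cv2.BORDER_CONSTANT); save('c3.png',np.hstack([a,b]))
```

```text
[([304, 172, 16, 15, 190], array([311.4, 179. ])), ([260, 176, 16, 15, 188], array([267.8, 183.1])), ([217, 179, 16, 16, 195], array([224.6, 186.8]))]
L [0.569  0.2578 0.0409] [0.0002 0.0002]
M [0.5644 0.2084 0.0409] [0.0001 0.0001 0.    ]
M+ [0.5644 0.2087 0.0408] [0.0002 0.0002 0.0003 0.0007 0.0012]
R [0.5597 0.159  0.0404] [0.0002 0.0002]
R+ [0.5592 0.1586 0.0409] [0.0006 0.0004 0.0015 0.0008]
R on z.042 [0.55968346 0.15804893 0.042     ] [0.55972392 0.15726504 0.042     ] [0.55727295 0.15890692 0.042     ] [0.55954755 0.15915658 0.042     ]
```

View pics/c3.png

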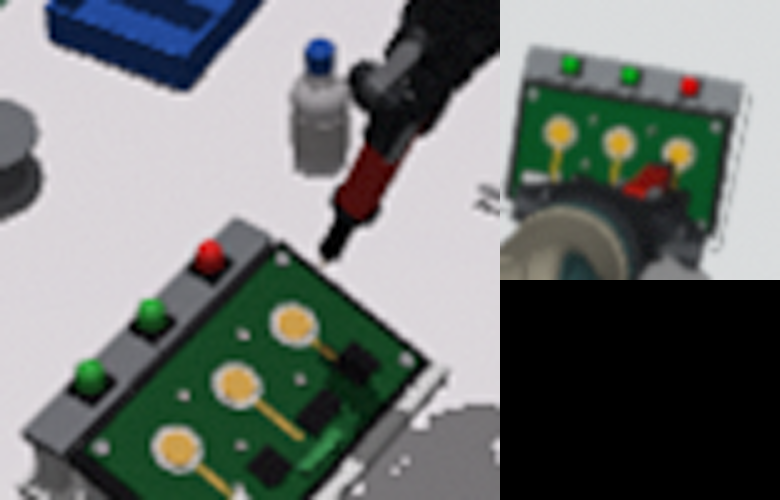

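```bash
cat > step.py <<'E'
from h import *
import sys
h=float(sys.argv[1])
s=manip.get_state(); yw=-.096; a=np.radians(20); n=np.array([-np.sin(a)*np.cos(yw),-np.sin(a)*np.sin(yw),np.cos(a)])
P=np.array([.5596,.1588,.041]); R0=rot(s['ee_rot']); z=-n; x=R0.apply([1,0,0]); x-=z*(x@z); x/=np.linalg.norm(x); Rt=R.from_matrix(np.c_[x,np.cross(z,x),z])
tip=s['position']+R0.apply([0,0,.087]); d=tip-P
print('clock',s['clock'],'tip height',1e3*d@n,'lateral',(1e3*(d-n*(d@n))).round(1),'tilt err',np.degrees(np.arccos(R0.apply([0,0,1])@z)).round(2),'F.n',s['contact_force']@n,'Fw',s['contact_force'].round(2))
goto(P+n*(.087+h),Rt)
E
python3 step.py .008
```

```text
clock 6.45 tip height 52.91710634171204 lateral [ 2.3 -3.3  1. ] tilt err 0.17 F.n 0.10179575229470596 Fw [-0.86 -0.57 -0.18]
shift mm [-3.  -2.8 44.9] turn deg [ 0.09 -0.14 -0.  ]
```

>>> servo_tool(
  series="-0.003 -0.003 0.01 0.1 -0.1 0 1; -0.003 -0.003 0.025 0.1 -0.1 0 1; -0.003 -0.003 0.037 0.1 -0.1 0 1; -0.003 -0.003 0.045 0.1 -0.1 0 1; -0.003 -0.003 0.045 0.1 -0.1 0 1",
)

```text
clock: 6.95
position: [0.5261, 0.1626, 0.1277]
ee_rot: [0.001, 0.981, -0.09, 0.172]
contact_force: [-0.4, -0.6, 0.1]
width: 0.0167
gripper_force: 49.7
```

>>> servo_tool(
  series="0 0 0 0 0 0 1; 0 0 0 0 0 0 1; 0 0 0 0 0 0 1",
)

```text
clock: 7.25
position: [0.5271, 0.1631, 0.1301]
ee_rot: [0.0, 0.981, -0.09, 0.174]
contact_force: [-0.4, 0.4, -1.0]
width: 0.0169
gripper_force: 49.7
```

```bash
python3 step.py 0
python3 - <<'E'
from h import *
S=eyes.get_image('side'); np.save('side4',S); c=eyes.camera_info('side'); s=manip.get_state()
for L in (.075,.087): print(np.round(proj(c,s['position']+rot(s['ee_rot']).apply([0,0,L])),1))
print('pad',np.round(proj(c,np.array([.5596,.1588,.041])),1)); W=eyes.get_image('wrist')
a=cv2.resize(S[220:280,280:350],None,fx=8,fy=8,interpolation=cv2.INTER_CUBIC); save('c4.png',a)
E
```

```text
clock 7.25 tip height 7.966764105645713 lateral [-0.1  1.2 -0.1] tilt err 0.06 F.n -0.7931408984975435 Fw [-0.41  0.42 -1.01]
shift mm [0.4 1.1 8. ] turn deg [-0.04 -0.04  0.  ]
[315.  251.1]
[313.8 253.4]
pad [313.1 254.5]
```

View pics/c4.png

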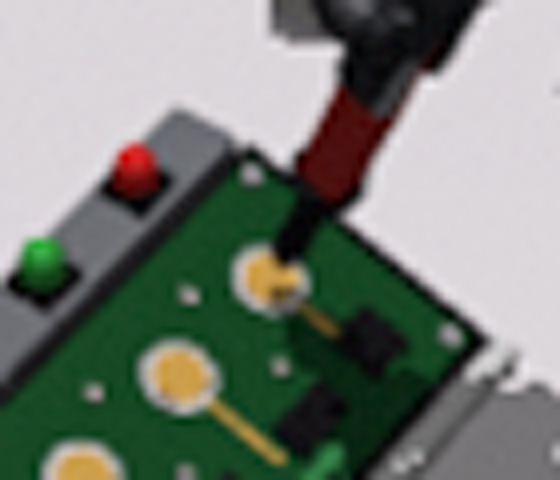

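Side crop: the tip is just above the right-hand pad, with nose end at about (287,258) and pad centre at (270,278) in the crop.

```bash
cat > avg.py <<'E'
from h import *
yw=-.096; a=np.radians(20); n=np.array([-np.sin(a)*np.cos(yw),-np.sin(a)*np.sin(yw),np.cos(a)]); P=np.array([.5596,.1588,.041])
F=[];H=[]
for i in range(12):
    eyes.get_image('top'); s=manip.get_state(); F.append(s['contact_force']); H.append(s['position']+rot(s['ee_rot']).apply([0,0,.087])-P)
F=np.array(F);d=np.mean(H,0); print('clock',s['clock'],'F.n',(F@n).mean().round(2),'+-',((F@n).std()/3.5).round(2),'F',F.mean(0).round(2),'height mm',(1e3*d@n).round(2),'lat',(1e3*(d-n*(d@n))).round(2),'tilt',np.degrees(np.arccos(-rot(s['ee_rot']).apply([0,0,1])@n)).round(2))
E
python3 avg.py
```

```text
clock 7.95 F.n -0.57 +- 0.15 F [ 0.06 -0.11 -0.58] height mm 7.55 lat [-0.59  1.08 -0.25] tilt 0.03
```

>>> servo_tool(
  series="0 0.0005 0.002 0 0 0 1; 0 0.001 0.003 0 0 0 1; 0 0.001 0.004 0 0 0 1; 0 0.001 0.004 0 0 0 1; 0 0.001 0.004 0 0 0 1",
)

```text
clock: 8.45
position: [0.528, 0.1618, 0.1256]
ee_rot: [0.001, 0.981, -0.09, 0.173]
contact_force: [0.2, 0.1, -0.8]
width: 0.0169
gripper_force: 49.7
```

```bash
python3 avg.py
```

```text
clock 9.05 F.n -0.55 +- 0.17 F [ 0.11 -0.03 -0.55] height mm 3.47 lat [-0.81  0.09 -0.3 ] tilt 0.02
```

>>> servo_tool(
  series="0 0 0.001 0 0 0 1; 0 0 0.002 0 0 0 1; 0 0 0.003 0 0 0 1; 0 0 0.004 0 0 0 1; 0 0 0.004 0 0 0 1",
)

```text
clock: 9.55
position: [0.5294, 0.1617, 0.1219]
ee_rot: [0.001, 0.981, -0.09, 0.173]
contact_force: [-0.8, 0.0, 1.5]
width: 0.0169
gripper_force: 50.0
```

```bash
python3 avg.py
```

```text
clock 10.15 F.n 1.12 +- 0.12 F [-0.78 -0.16  0.92] height mm -0.49 lat [-0.8   0.09 -0.29] tilt 0.02
```

>>> servo_tool(
  series="0 0 0.001 0 0 0 1; 0 0 0.002 0 0 0 1; 0 0 0.003 0 0 0 1; 0 0 0.004 0 0 0 1; 0 0 0.004 0 0 0 1",
)

```text
clock: 10.65
position: [0.5308, 0.1616, 0.1182]
ee_rot: [0.001, 0.981, -0.09, 0.174]
contact_force: [-1.6, 0.6, 3.2]
width: 0.0166
gripper_force: 50.2
```

```bash
python3 avg.py
```

```text
clock 11.25 F.n 2.65 +- 0.09 F [-1.22  0.02  2.38] height mm -4.51 lat [-0.78  0.1  -0.28] tilt 0.02
```

>>> servo_tool(
  series="0 0 0.0005 0 0 0 1; 0 0 0.001 0 0 0 1; 0 0 0.001 0 0 0 1; 0 0 0.001 0 0 0 1; 0 0 0.001 0 0 0 1",
)

```text
clock: 11.75
position: [0.5311, 0.1615, 0.1172]
ee_rot: [0.001, 0.981, -0.09, 0.173]
contact_force: [-1.3, 0.2, 2.5]
width: 0.0169
gripper_force: 50.2
```

```bash
python3 avg.py
python3 - <<'E'
from h import *
S=eyes.get_image('side'); W=eyes.get_image('wrist')
a=cv2.resize(S[220:280,280:350],None,fx=7,fy=7,interpolation=cv2.INTER_CUBIC); b=cv2.resize(W[100:240,270:360],None,fx=3,fy=3,interpolation=cv2.INTER_CUBIC); save('c5.png',np.hstack([a,b]))
E
```

```text
clock 12.35 F.n 3.35 +- 0.16 F [-1.67  0.02  2.96] height mm -5.54 lat [-0.81  0.09 -0.3 ] tilt 0.02
```

View pics/c5.png

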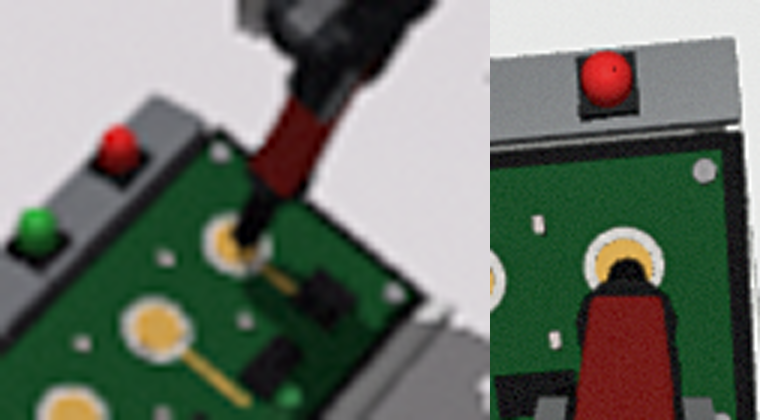

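The crop shows the tip on the pad in front of the red lamp, square to the board, with about 3.9 N net force and about 5 mm of spring travel.

```bash
python3 -c "
from rig import manip
print(manip.sign_off())"
```

```text
the job is handed in; nothing more can be done
None
```

The job is handed in with the smaller probe still in the gripper, square to the board on the right-hand pad in front of the red lamp; it reads about 3.9 N, the spring tip is about half-way in, and no verdict came back.

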